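Seat the gauge arbor in the taper socket

TASK

At the inspection bench, take the blue-headed gauge arbor out of the rack and lower its tapered shank into the socket of the grey stand without dropping it. Then tap or press it down until the socket's brass sleeve has sunk fully home, flush with the top of the stand, and let go; the arbor must be left upright in the socket. Leave the orange-headed arbor where it stands in the rack.

Things in the scene. Friction and masses are not known exactly. Their poses are not given: they have to be found in the camera images.
- blue_head (a point): Arbor to seat: loose steel, 0.26-0.48 kg, 110 mm tall, round, axis z up. Point = centre of its blue head (diameter 30, 50 tall; grip here from above). Below the point: underside of the flange (diameter 48, 6 thick) at 31 mm, tip of the tapered shank (diameter 32 at flange, 14 at tip) at 81 mm. Top of the steel tapping button (diameter 20) 29 mm above it. It hangs by its flange in the rack.
- orange_head (a point): Wrong arbor, to be left alone: same shape and size as the blue one, but its head is orange; point = centre of the head. The two hang in the two holes, 100 mm apart, of a black rack block 90 x 200 mm, 60 mm high.
- socket_top (a point): Fixed point on the upright socket axis, level with the top of the round grey stand (diameter 84; top 70 mm above the bench; base plate 130 x 130 x 12). In it slides a brass sleeve (diameter 56) with a tapered bore, 34 mm wide at its mouth; the rim starts 8 to 10 mm above this point. The arbor's flange rests on this rim.
- sleeve (a joint): How far the sleeve has sunk, m: 0 = rim 10 mm above the stand's top, 0.010 = fully home, rim flush. Starts at 0 to 0.002. Friction (13 N) holds it: the arbor's weight alone does not move it, a push of 8 to 15 N on the arbor does, and it stays where left.

How it is judged (in metres and radians):
On the way:
1. the blue arbor's flange rests on the sleeve, shank in the bore, with the sleeve not yet driven in (horizontal distance between blue_head and socket_top below 0.008 m and z of blue_head in the frame of socket_top below 0.047 m and angle between blue_head's own z axis and vertical below 0.17 rad and value of joint sleeve below 0.007 m), for 0.1 s.
At the end, for the whole second after the job is handed in: The sleeve has sunk at least 8 of its 10 mm; the blue arbor stands in it at rest, its head within 6 mm of the socket axis and tilted less than 8 degrees, its flange within 5 mm of the stand's top; the orange arbor is within 20 mm of where it began (value of joint sleeve above 0.008 m and horizontal distance between blue_head and socket_top below 0.006 m and z of blue_head in the frame of socket_top below 0.036 m and angle between blue_head's own z axis and vertical below 0.14 rad and linear speed of blue below 0.02 m/s and distance of orange_head from where it was at the start of the episode below 0.02 m); the robot touches nothing.
It fails at once if the orange arbor is pulled out or knocked (moved more than 20 mm) (distance of orange_head from where it was at the start of the episode above 0.02 m).
It fails at once if the blue arbor is dropped (falls freely faster than 0.8 m/s, a fall of more than about 30 mm) (linear speed of blue above 0.8 m/s and contact force between the fingers and blue below 0.05 N).
It also fails if it takes over 51 s, if anything falls off the work surface, if the arm or the gripper's body presses on something with over 40 N, if the wrist force passes 120 N, or if a joint passes its speed limit or range.

ROBOT

A 7-joint arm with a two-finger parallel gripper is mounted at the origin on the work surface. World frame = base frame: x ahead of the robot, y to its left, z up, the work surface at z = 0. Lengths are in mm, angles in rad, forces in N, time in s.
With the tool pointing down it reaches from about 400 to 900 mm from the base axis. Payload 5.5 kg.
Tool frame: the origin (TCP) lies on the mounting face of the last link; the fingertips stand 178 mm ahead of it and the grasp point (between the pads) lies bot.grip_point_offset ahead of it (bot.grip_point_offset is the distance from the TCP to the grasp point, in mm); z points along the fingers, y is the direction in which the jaws open and shut (so a half turn about z gives the same grasp; the last joint's range is limited). The gripper opens to 92 mm and grips with 3 to 60 N. Pads are 19 mm wide; open, the fingers measure 130 mm over their backs; the gripper's body (75 mm by 190 mm) begins 47 mm behind the grasp point.
Start: joints at [1.417, 0.501, -0.427, 1.55, 0.221, 1.138, -0.21], TCP at [263.169, -594.339, 404.729] pointing down, gripper open.
Joint ranges: [-2.88, 2.88], [-0.31, 2.03], [-1.54, 1.56], [0.2, 2.42], [-1.41, 4.55], [0.19, 2.02], [-2.57, 2.57]. Speed limits (rad/s): [2.57, 2.57, 3.14, 3.14, 3.14, 3.14, 3.14].

INTERFACE

Orientations are given as a unit quaternion [w, x, y, z].
In Python, from rig import bot gives the robot as it stands.
- The arm moves only by the shell command python3 -m inch 'ROWS' [FORCE]. ROWS is JSON, a list of rows, each a list of 3 entries, a list of its own where there are three numbers: the shift along the tool's x, y, z in m, then the turn, a rotation vector about the tool's x, y, z in rad, then the opening, from 0 (shut) to 1 (fully open). A call has 1 to 8 rows; each row shifts and turns the pose as measured when the row begins, along the tool's axes as they then stand; what a row does not reach is not made up. A row lasts 1/8 s, in which the tool goes at most 62.5 mm and 10.7 degrees, less where a joint would pass 70% of its speed; a pose out of reach is approached as far as the arm can. A call is refused whole if a number of a shift passes 0.0625 or a number of a turn 0.188, either way. A call with a gripper value outside its range is refused whole. The fingers move at their own pace and stop on an object; FORCE is the grip in N (left out, the last holds). Time passes only in rows, so rows that do not move let the fingers close. It gives the time, the measured TCP pose, the force and the opening at its end, in the units of the state.
- bot.state(): the state, without advancing time (a new reading comes with each control period).
- bot.capture(name): name is "side" or "top"; returns a dict with "pixels" (420x560x3 uint8, blue, green, red), "z_map" (420x560 float32, mm along the optical axis (not along the pixel's ray), 0 where there is no reading), "vfov" (degrees; the focal length in pixels is half the picture's height over the tangent of half this angle, whatever the lens; pixels are square), "cx", "cy" (the principal point, pixels), "R" (3x3) and "t" (3): a world point X has camera coordinates R X + t. Camera axes: x right, y down, z forward; pixel columns grow to the right and rows downward; lengths in mm; the calibration is good to about 2 mm. A picture is of the moment at which its call begins.
- bot.sign_off(): hands the job in, once; it reports no verdict.
Trained networks look in the newest picture that a camera, given by its name, has taken for a name from the list of things; names that differ only in an ending like _2 or _b are one class to them, and where a whole thing is asked for, a point or a joint stands for the part that bears it (a point fixed in the world has none). Each returns a list of dicts, best first, with "score" (0 to 1); they miss things now and then, are a little off and sometimes report something else, mostly with a low value. They report only what shows in the picture. A call takes as long as a camera call.
- bot.boxes_of(thing, camera): "at" ([row, column] in pixels, amid what is visible of it).
- bot.spot_point(thing, camera): "at" ([row, column] in pixels: a listed point, or the origin of a listed thing).
The state is a dict: "clock": time; "joint_positions": joint angles; "qvel": joint speeds; "effort": joint torques, N m; "ee_pos": TCP position; "eef_rot": TCP orientation; "force": force on the tool from outside, world axes, zero at the start; "torque": the same for the moment, N m; "width": finger opening in mm.
Only numpy, scipy, OpenCV 4.12 (cv2) and the standard library are available. Lean on these libraries where they do the work, as an engineer would, in place of code of your own. Each camera call takes 0.05 s, during which the arm holds its last target.

## Working session

There is one attempt and no reset: what is moved stays moved. The work goes in short steps, Python scripts to look and compute and a shell command to move; the robot and the scene stay as the last step left them, time stands still between calls to the robot, and variables do not carry over. Pictures are saved under pics/ and viewed, and the job is handed in when it is done.

```bash
ls; mkdir -p pics; cat > h.py <<'E'
import numpy as np,cv2
from rig import bot
def cap(n,f):
    c=bot.capture(n); cv2.imwrite(f'pics/{f}.png',c['pixels']); return c
def ray(c,at):
    f=c['pixels'].shape[0]/2/np.tan(np.radians(c['vfov'])/2)
    d=np.array([(at[1]-c['cx'])/f,(at[0]-c['cy'])/f,1.0])
    R=np.array(c['R']);t=np.array(c['t']).ravel()
    return -R.T@t, R.T@d
def depthpt(c,at):
    o,d=ray(c,at); r,q=int(round(at[0])),int(round(at[1])); z=c['z_map'][r,q]
    return o+d*z
def tri(rs):
    A=np.zeros((3,3));b=np.zeros(3)
    for o,d in rs:
        d=d/np.linalg.norm(d);P=np.eye(3)-np.outer(d,d);A+=P;b+=P@o
    X=np.linalg.solve(A,b)
    return X,[float(np.linalg.norm(np.cross(X-o,d/np.linalg.norm(d)))) for o,d in rs]
E
python3 - <<'E'
from h import *
np.set_printoptions(precision=1,suppress=True)
s=bot.state();print(s,bot.grip_point_offset)
C={n:cap(n,n+'0') for n in('side','top')}
for n,c in C.items(): print(n,c['vfov'],c['cx'],c['cy'],ray(c,[c['cy'],c['cx']]))
for th in('blue_head','orange_head','socket_top'):
    rs=[]
    for n,c in C.items():
        p=bot.spot_point(th,n)
        for q in p[:3]: print(th,n,q,depthpt(c,q['at']))
        if p: rs.append(ray(c,p[0]['at']))
    if len(rs)==2: print(th,tri(rs))
for n in C: print(bot.boxes_of('sleeve',n))
E
```

```text
pics
{'clock': 0.0, 'joint_positions': array([ 1.4,  0.5, -0.4,  1.6,  0.2,  1.1, -0.2]), 'qvel': array([-0., -0., -0., -0.,  0.,  0., -0.]), 'effort': array([  0. , -56.7,  -5.8, -27.9,  -0.1,   0. ,   0. ]), 'ee_pos': array([ 262.9, -594.1,  403.7]), 'eef_rot': array([-0. ,  1. ,  0.2, -0. ]), 'force': array([0.4, 0. , 0.9]), 'torque': array([ 0. , -0.1, -0.1]), 'width': 91.61130593226913} 159.20000000000002
side 52.39914301431592 284.0677074249337 212.5571651890772 (array([ 512.7, -515.9,  764.1]), array([ 0. ,  0.6, -0.8]))
top 54.502230785998414 277.42409049790894 210.12458562239567 (array([439. ,  32.9, 763.4]), array([ 0.1,  0. , -1. ]))
blue_head side {'at': [151.4, 297.2], 'score': 0.88} [576.2 210.8  99.9]
blue_head top {'at': [171.9, 166.8], 'score': 0.59} [577.5 216.9 114.5]
blue_head (array([580. , 223.5,  89.4]), [2.8531541915506997, 2.8531541915503276])
orange_head side {'at': [183.1, 297.5], 'score': 0.95} [570.3 109.  102.4]
orange_head top {'at': [174.4, 221.1], 'score': 0.72} [574.2 128.  118.7]
orange_head (array([577.4, 132.9,  78.9]), [5.1168902899754425, 5.116890289975401])
socket_top side {'at': [345.4, 272.2], 'score': 0.85} [ 506.7 -222.6   46.9]
socket_top top {'at': [222.4, 431.8], 'score': 0.84} [ 511.1 -239.    38.7]
socket_top (array([ 507.7, -229.6,   64.3]), [0.8834727616461845, 0.8834727616461319])
[{'at': [345.2, 276.1], 'score': 0.69}]
[{'at': [222.6, 434.1], 'score': 0.81}]
```

View pics/side0.png

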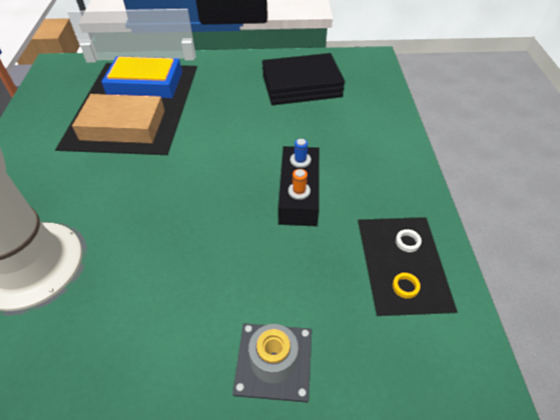

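View pics/top0.png

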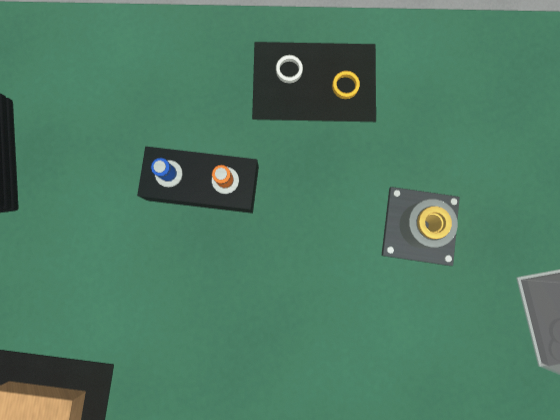

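```bash
python3 - <<'E'
from h import *
s=cv2.imread('pics/side0.png');t=cv2.imread('pics/top0.png')
f=lambda a:cv2.resize(a,(400,300),interpolation=cv2.INTER_CUBIC)
o=np.vstack([np.hstack([f(s[130:205,250:350]),f(t[140:215,140:240])]),np.hstack([f(s[310:385,225:325]),f(t[185:260,380:480])])])
cv2.imwrite('pics/z0.png',o)
E
```

```text
(no output)
```

View pics/z0.png

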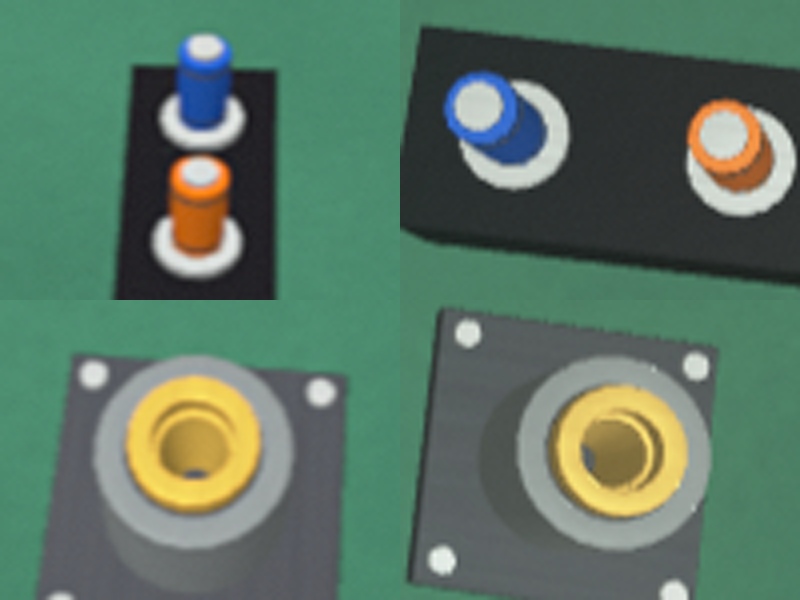

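```bash
cat >> h.py <<'E'
from scipy.optimize import least_squares
def proj(c,X):
    f=c['pixels'].shape[0]/2/np.tan(np.radians(c['vfov'])/2)
    p=np.asarray(X)@np.array(c['R']).T+np.array(c['t']).ravel()
    return np.c_[f*p[:,0]/p[:,2]+c['cx'],f*p[:,1]/p[:,2]+c['cy']]
def fitc(obs,r,x0):
    # obs: list (cam, [x0,x1,y0,y1] pixels, None where hidden)
    a=np.linspace(0,2*np.pi,180);ci=np.c_[r*np.cos(a),r*np.sin(a),0*a]
    def res(X):
        o=[]
        for c,b in obs:
            p=proj(c,ci+X);e=[p[:,0].min(),p[:,0].max(),p[:,1].min(),p[:,1].max()]
            o+=[m-n for m,n in zip(e,b) if n is not None]
        return np.array(o)
    s=least_squares(res,x0);return s.x,s.fun
E
python3 - <<'E'
from h import *
np.set_printoptions(precision=1,suppress=True)
S=cap('side','s1');T=cap('top','t1')
def b(ox,oy,ex,ey,v):
    o=[ox,ox,oy,oy];e=[ex,ex,ey,ey]
    return [None if q is None else k+(q-l+.5)/4-.5 for k,l,q in zip(o,e,v)]
sb=lambda *v:(S,b(250,130,0,0,v)); tb=lambda *v:(T,b(140,140,400,0,v))
ss=lambda *v:(S,b(225,310,0,300,v)); ts=lambda *v:(T,b(380,185,400,300,v))
print('button',fitc([sb(188,223,36,59),tb(454,503,81,131)],10,[577,217,120]))
print('flange',fitc([sb(160,246,None,151),tb(460,570,80,190)],24,[577,217,66]))
print('obutton',fitc([sb(182,217,160,186),tb(698,748,111,160)],10,[577,117,120]))
print('oflange',fitc([sb(152,243,None,279),tb(687,797,None,216)],24,[577,117,66]))
print('stand',fitc([ss(93,293,355,548),ts(517,711,357,550)],42,[507,-230,70]))
print('rim',fitc([ss(127,261,375,None),ts(None,688,385,518)],28,[507,-230,80]))
print('bore',fitc([ss(151,236,400,None),ts(None,664,411,None)],17,[507,-230,80]))
E
```

```text
button (array([586.8, 230.2, 112.7]), array([ 0.4,  0.4, -0.2, -0.1,  0. ,  0. ,  0.5,  0.1]))
flange (array([587.4, 231. ,  53.7]), array([ 1.2, -0.3, -0.4,  0.3, -0.1,  0.8, -0.1]))
obutton (array([576.6, 130.1, 112. ]), array([ 0.1,  0.7, -0.2, -0. ,  0.1, -0.1,  0.4,  0.2]))
oflange (array([576.8, 130. ,  53.5]), array([ 0.9, -0.5, -0.2,  0.2, -0.1,  0.4]))
stand (array([ 508. , -231.8,   63.9]), array([ 0.1, -0.1, -0. ,  0.1, -0.2,  0.2, -0.2,  0.2]))
rim (array([ 508.2, -231.5,   73.5]), array([-0.2, -0.2,  0.1, -0. , -0. , -0.4]))
bore (array([ 508.2, -232.1,   74.3]), array([ 0.3, -0.5,  0. ,  0. , -0.2]))
```

```bash
python3 - <<'E'
from h import *
np.set_printoptions(precision=1,suppress=True)
S=bot.capture('side');T=bot.capture('top')
for n,c,L in(('S',S,dict(table1=(250,200),table2=(300,330),table3=(120,350),rack=(205,290),rack2=(164,288),blubut=(141.5,301),stand=(368,273),stL=(346,252),stR=(346,294),plate=(392,270))),('T',T,dict(table1=(270,270),table2=(120,200),table3=(330,350),rack=(195,200),blubut=(166,159.5),obut=(173.5,220.6),flange=(185,168),stand=(222,412),stU=(204,433),stD=(243,433),plate=(255,400)))):
    for k,v in L.items():
        r,q=int(round(v[0])),int(round(v[1])); 
        print(n,k,depthpt(c,v), c['z_map'][r-1:r+2,q-1:q+2].ptp() if hasattr(np.ndarray,'ptp') else '')
    print(np.array(c['R']))
E
```

```text
Traceback (most recent call last):
AttributeError: `ptp` was removed from the ndarray class in NumPy 2.0. Use np.ptp(arr, ...) instead.
```

```bash
python3 - <<'E'
from h import *
np.set_printoptions(precision=1,suppress=True)
S=bot.capture('side');T=bot.capture('top')
for n,c,L in(('S',S,dict(table1=(250,200),table2=(300,330),table3=(120,350),rack=(205,290),rack2=(164,288),blubut=(141.5,301),stand=(368,273),stL=(346,252),stR=(346,294),plate=(392,270))),('T',T,dict(table1=(270,270),table2=(120,200),table3=(330,350),rack=(195,200),blubut=(166,159.5),obut=(173.5,220.6),flange=(185,168),stand=(222,412),stU=(204,433),stD=(243,433),plate=(255,400)))):
    for k,v in L.items(): print(n,k,depthpt(c,v))
E
```

```text
S table1 [355.2  18.3  -3.4]
S table2 [ 623.8 -113.7   -3.2]
S table3 [743.3 444.9  -0.6]
S rack [553.6  84.8  59.6]
S rack2 [555.7 214.4  57.4]
S blubut [585.1 223.  118.5]
S stand [ 507.2 -268.7   66.6]
S stL [ 473.  -231.3   69.1]
S stR [ 543.4 -234.6   69.8]
S plate [ 500.6 -289.7   12.2]
T table1 [420.5  48.3  -0.7]
T table2 [706.4 190.8  -1.8]
T table3 [315.2 -99.9  -1. ]
T rack [549.1 172.1  60.5]
T blubut [586.  227.9 119.3]
T obut [575.4 128.7 119.8]
T flange [565.  227.7  64.7]
T stand [ 508.1 -193.6   69.8]
T stU [ 539.9 -230.4   69.4]
T stD [ 473.1 -228.9   68.6]
T plate [ 452.7 -189.8   10.6]
```

```bash
cat >> h.py <<'E'
from scipy.spatial.transform import Rotation as Ro
def rel(target_grip=None,jaw=None):
    s=bot.state();q=s['eef_rot'];R=Ro.from_quat([q[1],q[2],q[3],q[0]]).as_matrix()
    g=s['ee_pos']+R[:,2]*bot.grip_point_offset
    print('t',round(s['clock'],2),'grip',g.round(1),'y',R[:,1].round(3),'z',R[:,2].round(3),'w',round(s['width'],1),'F',np.round(s['force'],1),'q',s['joint_positions'].round(2))
    if target_grip is not None: print('shift tool mm',(R.T@(np.array(target_grip)-g)).round(1))
    if jaw is not None:
        z=np.array([0,0,-1.]);y=np.array(jaw,float);y/=np.linalg.norm(y)
        for sg in(1,-1):
            D=np.c_[np.cross(sg*y,z),sg*y,z]; print('rotvec',Ro.from_matrix(R.T@D).as_rotvec().round(3))
E
python3 - <<'E'
from h import *
rel([586,228,240],[.995,-.1,0])
E
```

```text
t 0.8 grip [ 263.2 -594.4  245.5] y [ 0.405 -0.914  0.   ] z [ 0. -0. -1.] w 92.3 F [0.1 0.8 0.2] q [ 1.42  0.5  -0.43  1.55  0.22  1.14 -0.21]
shift tool mm [ 628.1 -621.3    5.5]
rotvec [ 0.     0.    -1.054]
rotvec [ 0.    -0.     2.088]
```

```bash
python3 -m inch '[[[0.043,-0.043,0],[0,0,0],1],[[0.043,-0.043,0],[0,0,0],1],[[0.043,-0.043,0],[0,0,0],1],[[0.043,-0.043,0],[0,0,0],1],[[0.043,-0.043,0],[0,0,0],1],[[0.043,-0.043,0],[0,0,0],1],[[0.043,-0.043,0],[0,0,0],1],[[0.043,-0.043,0],[0,0,0],1]]' 20; python3 - <<'E'
from h import *
rel([586,228,240],[.995,-.1,0])
E
```

```text
clock: 1.8
ee_pos: [442.4, -134.2, 405.0]
eef_rot: [0.004, 0.98, 0.201, 0.002]
force: [1.4, -0.6, -0.2]
width: 91.8
t 1.8 grip [ 443.2 -135.4  245.8] y [ 0.394 -0.919  0.009] z [ 0.005 -0.007 -1.   ] w 91.8 F [ 1.4 -0.6 -0.2] q [ 0.88  0.19 -0.71  2.    0.15  1.   -1.07]
shift tool mm [ 274.4 -277.7    3.9]
rotvec [ 0.009  0.003 -1.065]
rotvec [ 0.003 -0.01   2.076]
```

```bash
python3 -m inch '[[[0.043,-0.043,0],[0,0,0],1],[[0.043,-0.043,0],[0,0,0],1],[[0.043,-0.043,0],[0,0,0],1],[[0.043,-0.043,0],[0,0,0],1],[[0.043,-0.043,0],[0,0,0],1],[[0.040,-0.042,0],[0,0,0],1],[[0.0,0,0],[0,0,-0.17],1],[[0,0,0],[0,0,-0.17],1]]'; python3 - <<'E'
from h import *
rel([586,228,240],[.995,-.1,0])
E
```

```text
clock: 2.8
ee_pos: [578.6, 220.3, 405.1]
eef_rot: [0.005, 0.929, 0.371, 0.004]
force: [-0.2, -0.3, 0.4]
width: 91.8
t 2.8 grip [580.4 219.3 246. ] y [ 0.689 -0.724  0.012] z [ 0.012 -0.006 -1.   ] w 91.8 F [-0.2 -0.3  0.4] q [ 0.2   0.55 -0.85  1.63  0.45  1.17 -1.57]
shift tool mm [10.  -2.5  6. ]
rotvec [ 0.013  0.    -0.71 ]
rotvec [ 1.000e-03 -1.700e-02  2.432e+00]
```

```bash
python3 -m inch '[[[0,0,0],[0.008,0,-0.18],1],[[0,0,0],[0.005,0,-0.18],1],[[0,0,0],[0,0,-0.18],1],[[0,0,0],[0,0,-0.17],1],[[0,0,0],[0,0,0],1]]'; python3 - <<'E'
from h import *
rel([586,228,240],[.995,-.1,0])
S=cap('side','s2');T=cap('top','t2')
s=cv2.resize(S['pixels'][20:210,200:400],(400,380));t=cv2.resize(T['pixels'][60:250,60:260],(400,380))
cv2.imwrite('pics/z2.png',np.hstack([s,t]))
E
```

```text
clock: 3.42
ee_pos: [578.6, 221.1, 405.0]
eef_rot: [-0.001, 0.734, 0.68, 0.001]
force: [-0.5, -0.4, -0.1]
width: 91.6
t 3.42 grip [578.8 221.5 245.8] y [ 0.997 -0.076  0.001] z [ 0.001  0.002 -1.   ] w 91.6 F [-0.5 -0.4 -0.1] q [ 0.3   0.62 -1.02  1.62  0.55  1.22 -0.91]
shift tool mm [7.  6.7 5.9]
rotvec [ 0.001 -0.002  0.024]
rotvec [ 4.000e-03  1.000e-03 -3.118e+00]
```

View pics/z2.png

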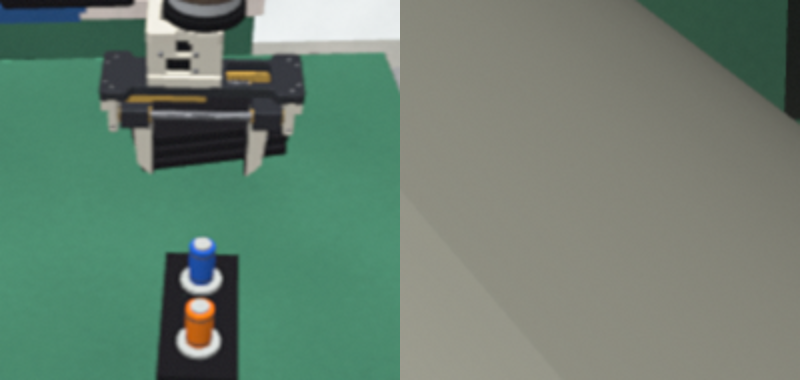

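```bash
python3 -m inch '[[[0.007,0.007,0.02],[0,0,0.02],1],[[0,0,0.04],[0,0,0],1],[[0,0,0.035],[0,0,0],1],[[0,0,0],[0,0,0],1]]'; python3 - <<'E'
from h import *
rel([586,228,93],[.995,-.1,0])
S=cap('side','s3');T=cap('top','t3')
cv2.imwrite('pics/z3.png',cv2.resize(S['pixels'][70:220,200:400],(800,600),interpolation=cv2.INTER_CUBIC))
E
```

```text
clock: 4.03
ee_pos: [587.4, 228.0, 309.5]
eef_rot: [0.001, 0.746, 0.666, 0.002]
force: [0.2, -0.2, 0.0]
width: 91.6
t 4.03 grip [588.2 228.2 150.3] y [ 0.994 -0.112  0.005] z [ 0.005  0.001 -1.   ] w 91.6 F [ 0.2 -0.2  0. ] q [ 0.22  0.73 -0.93  1.67  0.65  1.07 -1.02]
shift tool mm [-0.5 -2.5 57.3]
rotvec [ 0.005 -0.002 -0.012]
rotvec [-3.00e-03 -7.00e-03  3.13e+00]
```

View pics/z3.png

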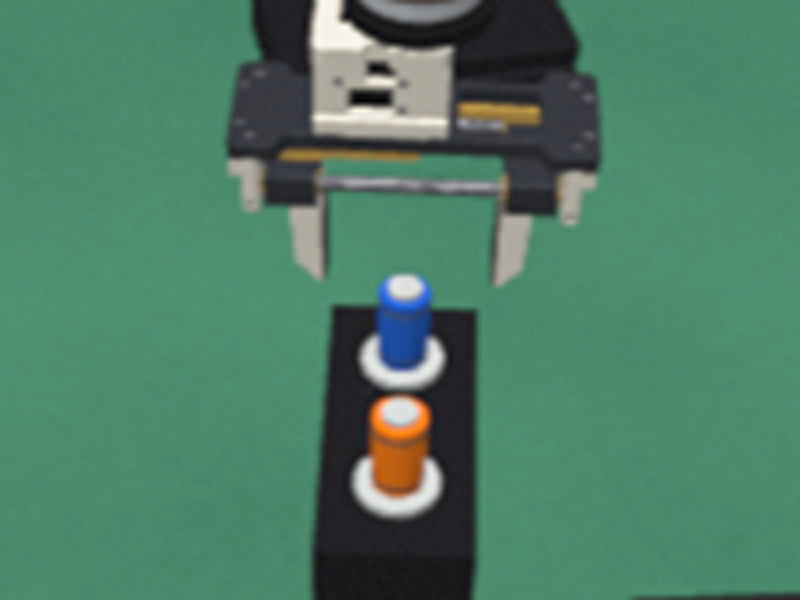

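```bash
python3 - <<'E'
from h import *
np.set_printoptions(precision=1,suppress=True)
S=bot.capture('side')
for a in [(135,277),(130,276),(135,327),(130,328),(145,301),(150,301),(155,301),(147,300),(142,301)]: print(a,depthpt(S,a))
E
```

```text
(135, 277) [534.9 390.7  -2.3]
(130, 276) [528.7 220.9 155.5]
(135, 327) [640.6 209.2 147.3]
(130, 328) [641.7 209.4 161.2]
(145, 301) [584.6 214.4 115.7]
(150, 301) [584.7 210.1 104.4]
(155, 301) [585.3 210.9  88.3]
(147, 300) [582.2 210.7 113. ]
(142, 301) [585.2 223.7 116.4]
```

```bash
python3 -m inch '[[[0,-0.0025,0.02],[0.005,0,-0.012],1],[[0,0,0.02],[0,0,0],1],[[0,0,0.014],[0,0,0],1],[[0,0,0],[0,0,0],1]]'; python3 - <<'E'
from h import *
rel([586,228,93],[.995,-.1,0])
S=cap('side','s4')
cv2.imwrite('pics/z4.png',cv2.resize(S['pixels'][90:210,220:380],(800,600),interpolation=cv2.INTER_CUBIC))
E
```

```text
clock: 4.68
ee_pos: [587.4, 230.0, 258.2]
eef_rot: [0.001, 0.741, 0.671, 0.005]
force: [-0.4, 0.5, -0.8]
width: 91.9
t 4.67 grip [588.8 230.9  99. ] y [ 0.995 -0.1    0.009] z [ 0.009  0.006 -1.   ] w 91.9 F [-0.4  0.5 -0.8] q [ 0.2   0.79 -0.88  1.7   0.71  0.99 -1.05]
shift tool mm [-3.2 -2.6  6. ]
rotvec [ 0.009 -0.007  0.001]
rotvec [ 0.01   0.014 -3.141]
```

View pics/z4.png

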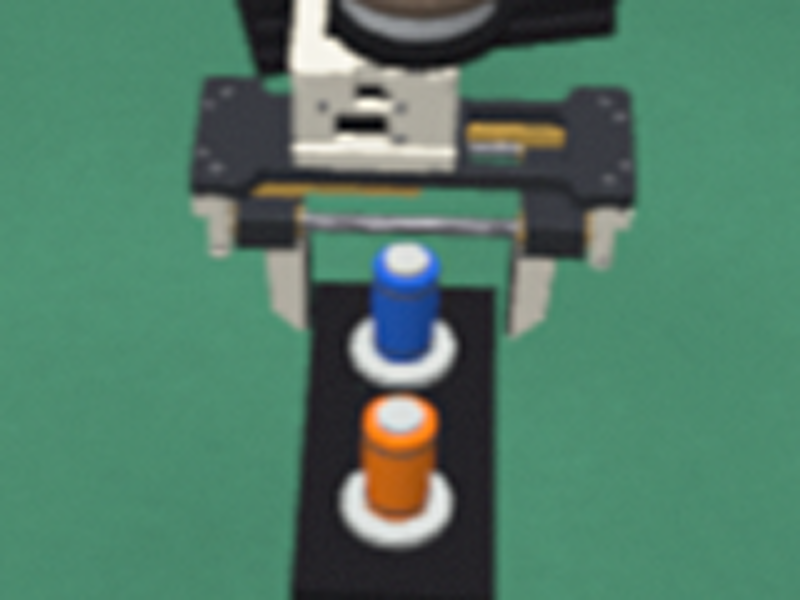

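```bash
python3 -m inch '[[[-0.002,-0.0015,0.005],[0.009,-0.007,0],1],[[0,0,0],[0,0,0],1]]'; python3 - <<'E'
from h import *
rel([586,228,93],[.995,-.1,0])
E
```

```text
clock: 4.97
ee_pos: [586.1, 228.6, 254.2]
eef_rot: [0.0, 0.741, 0.671, 0.0]
force: [-0.9, -0.4, 0.2]
width: 91.6
t 4.97 grip [586.2 228.6  95. ] y [ 0.995 -0.1    0.001] z [ 0.001  0.    -1.   ] w 91.6 F [-0.9 -0.4  0.2] q [ 0.19  0.79 -0.88  1.7   0.71  1.   -1.05]
shift tool mm [-0.7 -0.2  2. ]
rotvec [ 0.001 -0.     0.   ]
rotvec [ 1.000e-03  1.000e-03 -3.141e+00]
```

```bash
python3 -m inch '[[[0,0,0.002],[0,0,0],1],[[0,0,0],[0,0,0],0],[[0,0,0],[0,0,0],0],[[0,0,0],[0,0,0],0],[[0,0,0],[0,0,0],0],[[0,0,0],[0,0,0],0],[[0,0,0],[0,0,0],0],[[0,0,0],[0,0,0],0]]' 40; python3 - <<'E'
from h import *
rel([586,228,93],[.995,-.1,0])
E
```

```text
clock: 5.98
ee_pos: [586.6, 228.8, 253.2]
eef_rot: [0.001, 0.742, 0.671, 0.001]
force: [0.4, -0.1, 0.2]
width: 29.5
t 5.97 grip [587. 229.  94.] y [ 0.995 -0.1    0.003] z [ 0.003  0.001 -1.   ] w 29.5 F [ 0.4 -0.1  0.2] q [ 0.19  0.79 -0.88  1.7   0.71  0.99 -1.05]
shift tool mm [-1.1 -0.9  1. ]
rotvec [ 0.003 -0.001  0.   ]
rotvec [ 2.000e-03  4.000e-03 -3.141e+00]
```

Gripped (width 29.5). Lift straight up.

```bash
python3 -m inch '[[[0,0,-0.015],[0,0,0],0],[[0,0,-0.03],[0,0,0],0],[[0,0,-0.04],[0,0,0],0],[[0,0,-0.04],[0,0,0],0],[[0,0,-0.04],[0,0,0],0],[[0,0,0],[0,0,0],0]]'; python3 - <<'E'
from h import *
rel([508,-230,240],[.995,-.1,0])
S=cap('side','s5')
cv2.imwrite('pics/z5.png',cv2.resize(S['pixels'][20:230,200:400],(570,600),interpolation=cv2.INTER_CUBIC))
E
```

```text
clock: 6.72
ee_pos: [584.6, 228.3, 423.8]
eef_rot: [-0.001, 0.741, 0.672, -0.001]
force: [-0.2, 0.1, -4.0]
width: 29.3
t 6.72 grip [584.2 228.2 264.6] y [ 0.995 -0.098 -0.002] z [-0.003 -0.001 -1.   ] w 29.3 F [-0.2  0.1 -4. ] q [ 0.28  0.61 -1.02  1.58  0.54  1.26 -0.93]
shift tool mm [-463.4  -30.9   25.2]
rotvec [-0.002  0.001  0.002]
rotvec [-2.00e-03 -4.00e-03 -3.14e+00]
```

View pics/z5.png

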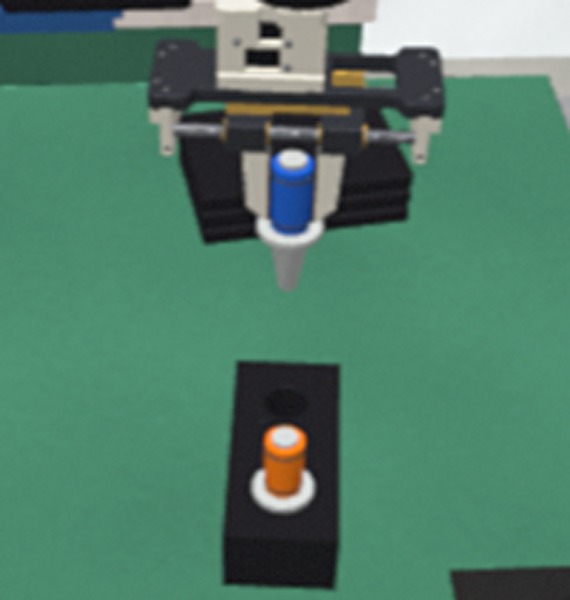

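```bash
python3 -m inch '[[[-0.03,-0.002,0],[0,0,0],0],[[-0.052,-0.0035,0],[0,0,0],0],[[-0.052,-0.0035,0],[0,0,0],0],[[-0.052,-0.0035,0],[0,0,0],0],[[-0.052,-0.0035,0],[0,0,0],0],[[-0.052,-0.0035,0],[0,0,0],0],[[-0.052,-0.0035,0],[0,0,0],0],[[-0.052,-0.0035,0],[0,0,0],0]]'; python3 - <<'E'
from h import *
rel([508,-230,240],[.995,-.1,0])
E
```

```text
clock: 7.78
ee_pos: [511.8, -171.2, 408.5]
eef_rot: [-0.01, 0.737, 0.676, -0.011]
force: [1.2, -0.9, -2.6]
width: 29.6
t 7.78 grip [ 507.2 -171.1  249.4] y [ 0.996 -0.087 -0.029] z [-0.029  0.    -1.   ] w 29.6 F [ 1.2 -0.9 -2.6] q [ 1.11  0.49 -1.09  1.8   0.47  1.17 -0.22]
shift tool mm [-58.5   6.2   9.3]
rotvec [-0.029  0.003  0.013]
rotvec [-0.004 -0.045 -3.128]
```

```bash
python3 -m inch '[[[-0.032,0.001,0],[-0.02,0,0],0],[[-0.025,0,0],[-0.009,0.002,0.01],0],[[0,0,0],[0,0,0],0],[[0,0,0],[0,0,0],0]]'; python3 - <<'E'
from h import *
rel([508,-230,240],[.995,-.1,0])
S=cap('side','s6');T=cap('top','t6')
for th in('blue_head','socket_top'):
    for n in('side','top'): print(th,n,bot.spot_point(th,n)[:2])
cv2.imwrite('pics/z6.png',np.hstack([cv2.resize(S['pixels'][200:400,180:380],(400,400)),cv2.resize(T['pixels'][120:320,340:540],(400,400))]))
E
```

```text
clock: 8.28
ee_pos: [503.3, -234.8, 402.4]
eef_rot: [-0.004, 0.744, 0.669, -0.002]
force: [0.9, 0.7, -4.4]
width: 30.2
t 8.28 grip [ 501.8 -234.2  243.2] y [ 0.994 -0.106 -0.01 ] z [-0.009  0.004 -1.   ] w 30.2 F [ 0.9  0.7 -4.4] q [ 1.19  0.51 -1.07  1.78  0.49  1.16 -0.13]
shift tool mm [4.9 5.7 3.2]
rotvec [-0.01  -0.003 -0.006]
rotvec [-0.004  0.015  3.136]
blue_head side [{'at': [302.9, 263.1], 'score': 0.92}]
blue_head top [{'at': [214.0, 485.7], 'score': 0.95}]
socket_top side [{'at': [344.5, 273.4], 'score': 0.6}]
socket_top top [{'at': [223.5, 430.7], 'score': 0.94}]
```

View pics/z6.png

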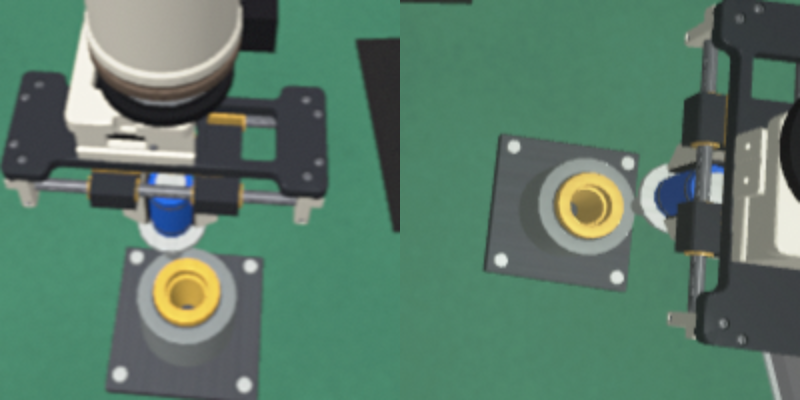

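```bash
python3 - <<'E'
from h import *
np.set_printoptions(precision=1,suppress=True)
rel([508,-230,200],[.995,-.1,0])
S=bot.capture('side');T=bot.capture('top')
print('head',tri([ray(S,[302.9,263.1]),ray(T,[214,485.7])]))
print('socket',tri([ray(S,[344.5,273]),ray(T,[222.9,431.2])]))
for n in('blue_head','socket_top'):
    for c,k in((S,'side'),(T,'top')):
        p=bot.spot_point(n,k)
        if p:
            o,d=ray(c,p[0]['at']); 
            for z in((237,240) if n=='blue_head' else(70,)): print(n,k,z,o+d*(z-o[2])/d[2])
E
```

```text
t 8.57 grip [ 502.4 -234.6  244. ] y [ 1.  -0.1 -0. ] z [-0.  0. -1.] w 29.4 F [ 0.  -0.2 -3.4] q [ 1.2  0.5 -1.1  1.8  0.5  1.2 -0.1]
shift tool mm [ 5.1  5.4 43.9]
rotvec [-0. -0. -0.]
rotvec [-0.   0.   3.1]
head (array([ 500.8, -237.3,  232.8]), [3.4791535795187296, 3.4791535795188433])
socket (array([ 508. , -228.3,   64.4]), [0.2747019481213278, 0.27470194812140886])
blue_head side 237 [ 501.6 -239.5  237. ]
blue_head side 240 [ 501.6 -241.1  240. ]
blue_head top 237 [ 500.  -237.5  237. ]
blue_head top 240 [ 499.6 -235.9  240. ]
socket_top side 70 [ 512.8 -230.1   70. ]
socket_top top 70 [ 508.4 -229.5   70. ]
```

```bash
python3 -m inch '[[[0.007,0.005,0.01],[-0.008,-0.003,0],0],[[0,0,0.03],[0,0,0],0],[[0,0,0.02],[0,0,0],0],[[0,0,0],[0,0,0],0]]'; python3 - <<'E'
from h import *
rel([509,-228,174],[.995,-.1,0])
S=cap('side','s7');T=cap('top','t7')
for n in('side','top'): print(n,bot.spot_point('blue_head',n)[:2])
cv2.imwrite('pics/z7.png',np.hstack([cv2.resize(S['pixels'][240:400,190:350],(400,400),interpolation=cv2.INTER_CUBIC),cv2.resize(T['pixels'][140:300,360:520],(400,400),interpolation=cv2.INTER_CUBIC)]))
E
```

```text
clock: 9.38
ee_pos: [510.1, -228.3, 340.2]
eef_rot: [0.001, 0.744, 0.668, -0.0]
force: [-0.3, -0.4, -3.0]
width: 29.5
t 9.38 grip [ 510.3 -228.5  181. ] y [ 0.994 -0.107  0.001] z [ 0.001 -0.002 -1.   ] w 29.5 F [-0.3 -0.4 -3. ] q [ 1.13  0.59 -1.    1.83  0.57  1.04 -0.21]
shift tool mm [ 0.4 -1.3  7. ]
rotvec [ 0.001  0.002 -0.007]
rotvec [ 3.000e-03 -2.000e-03  3.135e+00]
side [{'at': [318.9, 271.2], 'score': 0.58}]
top [{'at': [216.8, 463.0], 'score': 0.66}]
```

View pics/z7.png

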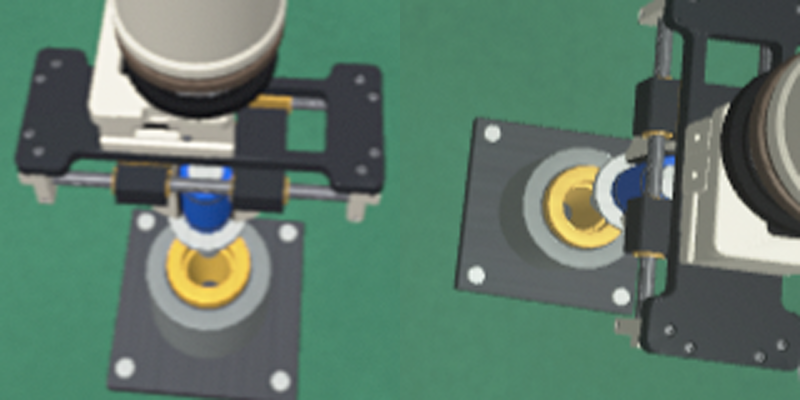

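```bash
python3 -m inch '[[[0,-0.001,0.012],[0,0,0],0],[[0,0,0.012],[0,0,0],0],[[0,0,0.008],[0,0,0],0],[[0,0,0],[0,0,0],0]]'; python3 - <<'E'
from h import *
rel([509,-228,124],[.995,-.1,0])
S=cap('side','s8');T=cap('top','t8')
np.set_printoptions(precision=1,suppress=True)
for c,n in((S,'side'),(T,'top')):
    p=bot.spot_point('blue_head',n)[:1]
    for q in p:
        o,d=ray(c,q['at']);print(n,q,o+d*(148-o[2])/d[2])
cv2.imwrite('pics/z8.png',np.hstack([cv2.resize(S['pixels'][240:400,190:350],(400,400),interpolation=cv2.INTER_CUBIC),cv2.resize(T['pixels'][140:300,360:520],(400,400),interpolation=cv2.INTER_CUBIC)]))
E
```

```text
clock: 10.07
ee_pos: [510.4, -229.3, 309.6]
eef_rot: [0.004, 0.744, 0.668, 0.001]
force: [0.0, 0.5, -3.2]
width: 29.4
t 10.07 grip [ 511.5 -230.2  150.4] y [ 0.994 -0.108  0.007] z [ 0.007 -0.005 -1.   ] w 29.4 F [ 0.   0.5 -3.2] q [ 1.1   0.62 -0.97  1.85  0.62  0.99 -0.24]
shift tool mm [ 2.  -2.9 26.3]
rotvec [ 0.007  0.005 -0.008]
rotvec [ 0.007 -0.011  3.133]
side {'at': [331.0, 274.1], 'score': 0.88} [ 511.  -241.5  148. ]
top {'at': [217.2, 453.6], 'score': 0.68} [ 508.8 -231.3  148. ]
```

View pics/z8.png

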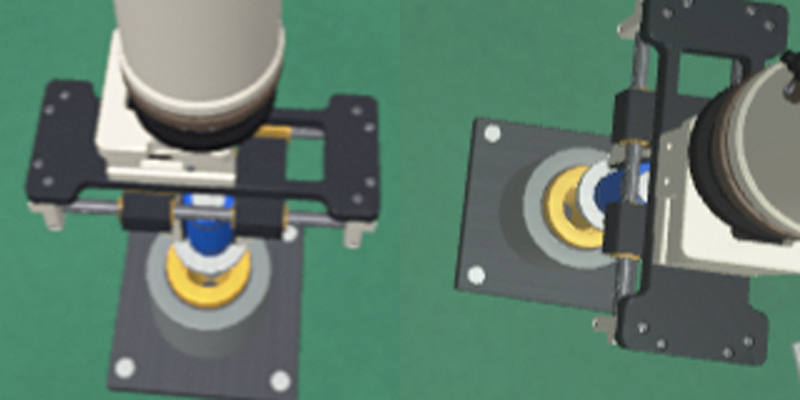

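```bash
python3 -m inch '[[[0.0005,-0.001,0.008],[0.006,0.004,0],0],[[0,0,0.012],[0,0,0],0],[[0,0,0.006],[0,0,0],0],[[0,0,0],[0,0,0],0]]'; python3 - <<'E'
from h import *
rel([509,-228,113],[.995,-.1,0])
S=cap('side','s9');T=cap('top','t9')
cv2.imwrite('pics/z9.png',np.hstack([cv2.resize(S['pixels'][280:380,220:320],(400,400),interpolation=cv2.INTER_CUBIC),cv2.resize(T['pixels'][170:270,380:480],(400,400),interpolation=cv2.INTER_CUBIC)]))
E
```

```text
clock: 10.78
ee_pos: [510.1, -228.9, 283.1]
eef_rot: [0.001, 0.744, 0.668, 0.001]
force: [-0.0, 0.0, -3.2]
width: 29.5
t 10.78 grip [ 510.6 -229.1  123.9] y [ 0.994 -0.109  0.003] z [ 0.003 -0.001 -1.   ] w 29.5 F [-0.   0.  -3.2] q [ 1.08  0.66 -0.94  1.87  0.65  0.95 -0.27]
shift tool mm [ 1.  -1.7 10.9]
rotvec [ 0.003  0.001 -0.009]
rotvec [ 2.000e-03 -5.000e-03  3.133e+00]
```

View pics/z9.png

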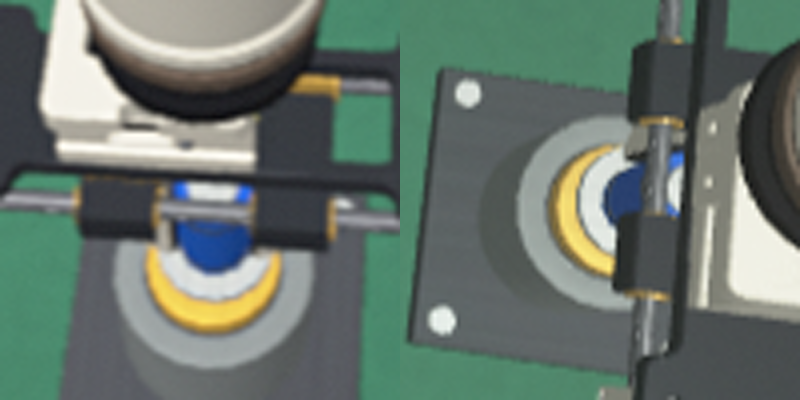

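```bash
python3 -m inch '[[[0,0,0.004],[0,0,0],0],[[0,0,0.003],[0,0,0],0],[[0,0,0],[0,0,0],0]]'; python3 -m inch '[[[0,0,0.002],[0,0,0],0],[[0,0,0],[0,0,0],0]]';python3 -c "
from h import *
rel([509,-228,113])"
```

```text
clock: 11.25
ee_pos: [510.8, -229.0, 276.8]
eef_rot: [0.002, 0.745, 0.668, 0.001]
force: [0.4, 0.0, -4.1]
width: 29.0
clock: 11.5
ee_pos: [510.6, -229.0, 274.7]
eef_rot: [0.002, 0.745, 0.668, 0.001]
force: [-0.4, -0.6, -4.2]
width: 29.7
t 11.5 grip [ 511.2 -229.4  115.5] y [ 0.994 -0.109  0.004] z [ 0.004 -0.003 -1.   ] w 29.7 F [-0.4 -0.6 -4.2] q [ 1.07  0.67 -0.93  1.87  0.66  0.94 -0.28]
shift tool mm [ 1.2 -2.4  2.5]
```

```bash
for i in 1; do python3 -m inch '[[[0,-0.001,0.001],[0.003,0.002,0],0],[[0,0,0.0005],[0,0,0],0]]'; done; python3 -m inch '[[[0,0,0.001],[0,0,0],0],[[0,0,0],[0,0,0],0]]'
```

```text
clock: 11.75
ee_pos: [509.7, -229.0, 273.2]
eef_rot: [0.001, 0.745, 0.668, 0.001]
force: [0.7, 0.3, -3.8]
width: 29.4
clock: 12.0
ee_pos: [510.0, -228.9, 272.7]
eef_rot: [0.001, 0.745, 0.668, 0.001]
force: [0.7, 0.6, -3.5]
width: 29.6
```

```bash
python3 -m inch '[[[0,0,0.0015],[0,0,0],0],[[0,0,0],[0,0,0],0]]'; python3 -m inch '[[[0,0,0.0015],[0,0,0],0],[[0,0,0],[0,0,0],0]]';python3 -c "
from h import *
rel([509,-228,113])"
```

```text
clock: 12.25
ee_pos: [510.1, -228.8, 272.0]
eef_rot: [0.001, 0.745, 0.668, 0.0]
force: [0.1, -1.0, -4.1]
width: 29.5
clock: 12.5
ee_pos: [510.2, -228.7, 271.2]
eef_rot: [0.002, 0.745, 0.668, 0.0]
force: [-1.3, 1.0, -3.1]
width: 29.3
t 12.5 grip [ 510.6 -229.1  112. ] y [ 0.994 -0.109  0.002] z [ 0.002 -0.002 -1.   ] w 29.3 F [-1.3  1.  -3.1] q [ 1.07  0.67 -0.92  1.88  0.67  0.93 -0.28]
shift tool mm [ 0.9 -1.7 -1. ]
```

```bash
python3 -m inch '[[[0,0,0.0015],[0,0,0],0],[[0,0,0],[0,0,0],0]]'; python3 -m inch '[[[0,0,0.0015],[0,0,0],0],[[0,0,0],[0,0,0],0]]';python3 - <<'E'
from h import *
rel([509,-228,113])
S=cap('side','s10');T=cap('top','t10')
cv2.imwrite('pics/z10.png',np.hstack([cv2.resize(S['pixels'][280:380,220:320],(400,400),interpolation=cv2.INTER_CUBIC),cv2.resize(T['pixels'][170:270,380:480],(400,400),interpolation=cv2.INTER_CUBIC)]))
E
```

```text
clock: 12.75
ee_pos: [510.3, -228.7, 270.2]
eef_rot: [0.002, 0.745, 0.668, -0.0]
force: [-0.8, 0.5, -1.7]
width: 29.7
clock: 13.0
ee_pos: [510.4, -228.6, 269.2]
eef_rot: [0.002, 0.745, 0.668, -0.0]
force: [-0.7, 0.4, -0.5]
width: 29.6
t 13.0 grip [ 510.6 -229.1  110. ] y [ 0.994 -0.109  0.002] z [ 0.002 -0.003 -1.   ] w 29.6 F [-0.7  0.4 -0.5] q [ 1.06  0.67 -0.92  1.88  0.67  0.93 -0.28]
shift tool mm [ 0.9 -1.7 -3. ]
```

View pics/z10.png

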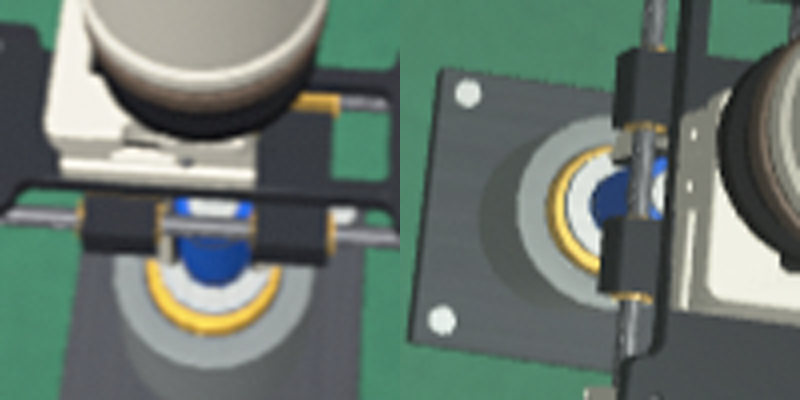

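```bash
python3 -m inch '[[[0,0,0],[0,0,0],0.4],[[0,0,0],[0,0,0],0.6],[[0,0,0],[0,0,0],0.8],[[0,0,0],[0,0,0],0.8],[[0,0,-0.01],[0,0,0],0.8],[[0,0,-0.03],[0,0,0],0.8],[[0,0,-0.03],[0,0,0],0.8],[[0,0,0],[0,0,0],0.8]]';python3 - <<'E'
from h import *
rel([509,-230,170],[.995,-.1,0])
S=cap('side','s11');T=cap('top','t11')
cv2.imwrite('pics/z11.png',np.hstack([cv2.resize(S['pixels'][260:380,220:340],(400,400),interpolation=cv2.INTER_CUBIC),cv2.resize(T['pixels'][160:280,370:490],(400,400),interpolation=cv2.INTER_CUBIC)]))
E
```

```text
clock: 14.1
ee_pos: [511.3, -228.3, 342.8]
eef_rot: [0.003, 0.744, 0.668, 0.001]
force: [-0.2, 0.3, -0.2]
width: 73.7
t 14.1 grip [ 512.2 -228.7  183.6] y [ 0.994 -0.108  0.006] z [ 0.005 -0.003 -1.   ] w 73.7 F [-0.2  0.3 -0.2] q [ 1.13  0.58 -1.    1.83  0.57  1.04 -0.21]
shift tool mm [-1.6 -3.1 13.6]
rotvec [ 0.006  0.002 -0.008]
rotvec [ 3.000e-03 -9.000e-03  3.134e+00]
```

View pics/z11.png

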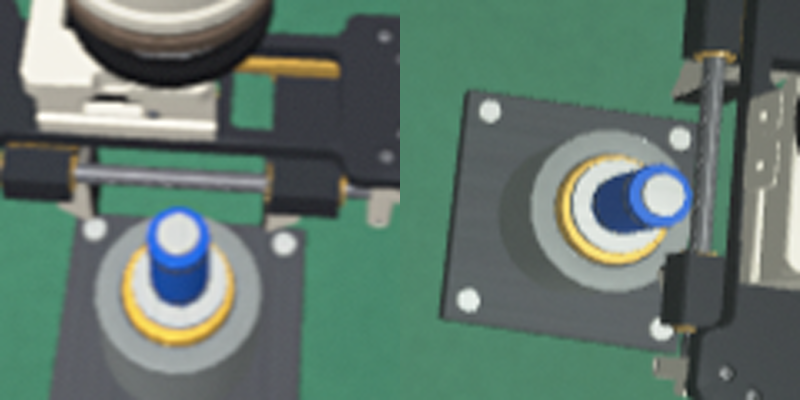

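```bash
python3 - <<'E'
from h import *
np.set_printoptions(precision=1,suppress=True)
S=bot.capture('side');T=bot.capture('top')
a,b=[329.2,273.6],[218.4,449.1]
print(depthpt(S,a),depthpt(T,b),tri([ray(S,a),ray(T,b)]))
for n in('blue_head',):
    p,q=bot.spot_point(n,'side')[0],bot.spot_point(n,'top')[0]; print(p,q,tri([ray(S,p['at']),ray(T,q['at'])]))
    for c,k in((S,p),(T,q)):
        o,d=ray(c,k['at']);print(o+d*(109-o[2])/d[2])
E
```

```text
[ 510.3 -232.9  135.5] [ 508.1 -229.   136.9] (array([ 509.5, -231.2,  131.4]), [0.8032406582172006, 0.8032406582172552])Traceback (most recent call last):
  File "<stdin>", line 7, in <module>
IndexError: list index out of range
```

```bash
python3 -m inch '[[[-0.0015,-0.002,0],[0.006,0.002,0],0],[[0,0,0],[0,0,0],0],[[0,0,0],[0,0,0],0],[[0,0,0],[0,0,0],0],[[0,0,0],[0,0,0],0],[[0,0,0.01],[0,0,0],0],[[0,0,0.01],[0,0,0],0],[[0,0,0],[0,0,0],0]]';python3 - <<'E'
from h import *
rel([509,-230,149],[.995,-.1,0])
S=cap('side','s12')
cv2.imwrite('pics/z12.png',cv2.resize(S['pixels'][260:380,200:350],(750,600),interpolation=cv2.INTER_CUBIC))
E
```

```text
clock: 15.4
ee_pos: [506.7, -229.5, 315.9]
eef_rot: [-0.005, 0.744, 0.668, -0.002]
force: [-0.2, -0.1, -0.1]
width: 1.2
t 15.4 grip [ 505.3 -228.7  156.7] y [ 0.994 -0.108 -0.01 ] z [-0.009  0.005 -1.   ] w 1.2 F [-0.2 -0.1 -0.1] q [ 1.11  0.62 -0.98  1.85  0.6   1.01 -0.23]
shift tool mm [-0.9  3.9  7.6]
rotvec [-0.01  -0.004 -0.008]
rotvec [-0.006  0.015  3.134]
```

View pics/z12.png

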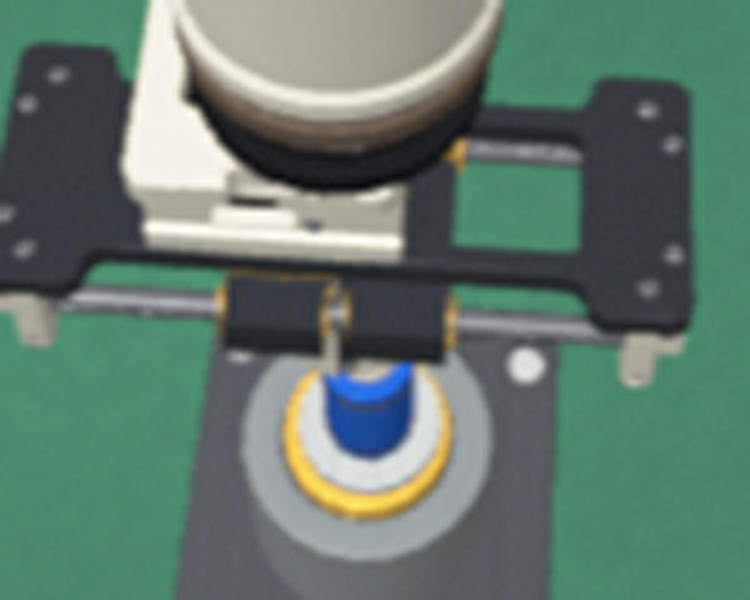

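```bash
python3 -m inch '[[[-0.001,0.0035,-0.002],[-0.009,-0.004,0],0],[[0,0,0],[0,0,0],0],[[0,0,0],[0,0,0],0]]';python3 - <<'E'
from h import *
rel([510,-230,149],[.995,-.1,0])
S=cap('side','s13')
cv2.imwrite('pics/z13.png',cv2.resize(S['pixels'][260:380,200:350],(750,600),interpolation=cv2.INTER_CUBIC))
E
```

```text
clock: 15.82
ee_pos: [511.0, -230.9, 318.9]
eef_rot: [0.001, 0.744, 0.668, 0.0]
force: [-0.1, 0.4, -0.1]
width: 0.1
t 15.82 grip [ 511.2 -231.   159.7] y [ 0.994 -0.108  0.002] z [ 0.002 -0.001 -1.   ] w 0.1 F [-0.1  0.4 -0.1] q [ 1.11  0.61 -0.98  1.84  0.6   1.01 -0.23]
shift tool mm [ 0.9 -1.4 10.7]
rotvec [ 0.002  0.001 -0.008]
rotvec [ 1.000e-03 -3.000e-03  3.134e+00]
```

View pics/z13.png

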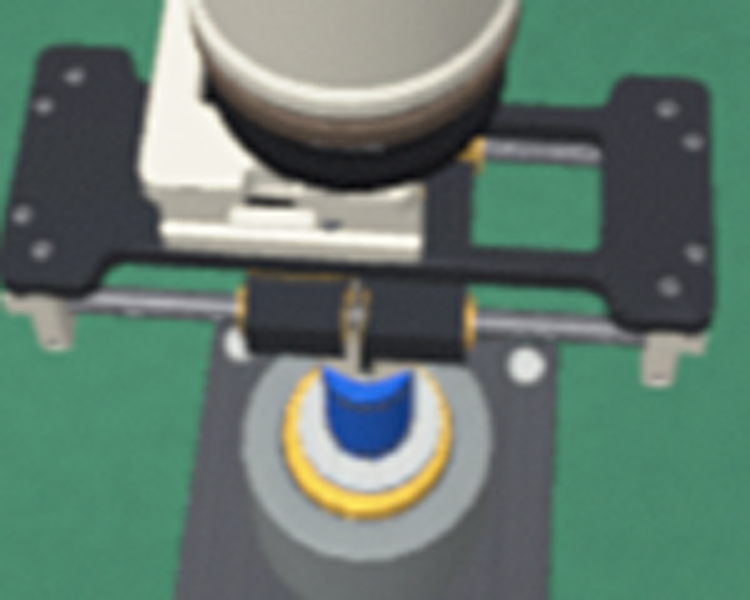

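Centred on the button. Press down in small steps.

```bash
python3 -m inch '[[[0,0,0.003],[0,0,0],0],[[0,0,0.002],[0,0,0],0],[[0,0,0.002],[0,0,0],0]]' ; python3 -m inch '[[[0,0,0.003],[0,0,0],0],[[0,0,0],[0,0,0],0]]';  python3 -m inch '[[[0,0,0.003],[0,0,0],0],[[0,0,0],[0,0,0],0]]'
```

```text
clock: 16.25
ee_pos: [511.2, -230.8, 312.7]
eef_rot: [0.001, 0.744, 0.668, 0.0]
force: [-3.4, 0.3, 8.7]
width: 0.6
clock: 16.5
ee_pos: [511.2, -230.7, 310.4]
eef_rot: [0.002, 0.744, 0.668, -0.0]
force: [0.8, 0.0, -0.3]
width: 0.6
clock: 16.75
ee_pos: [511.6, -230.6, 308.3]
eef_rot: [0.002, 0.744, 0.668, -0.0]
force: [0.1, -0.7, 2.2]
width: 0.6
```

```bash
python3 -m inch '[[[0,0,0.003],[0,0,0],0],[[0,0,0],[0,0,0],0]]';  python3 -m inch '[[[0,0,0.003],[0,0,0],0]]'
```

```text
clock: 17.0
ee_pos: [512.7, -230.2, 308.8]
eef_rot: [0.004, 0.744, 0.668, -0.001]
force: [-0.4, -0.4, 0.2]
width: 0.1
clock: 17.12
ee_pos: [513.6, -230.1, 308.0]
eef_rot: [0.005, 0.744, 0.668, -0.001]
force: [-8.6, 0.9, 33.2]
width: 1.0
```

```bash
python3 -m inch '[[[0,0,0.001],[0,0,0],0],[[0,0,-0.01],[0.005,0.002,0],0],[[0,0,-0.04],[0,0,0],0],[[0,0,-0.05],[0,0,0],0],[[0.05,0,-0.03],[0,0,0],0],[[0.06,0,0],[0,0,0],0],[[0,0,0],[0,0,0],0],[[0,0,0],[0,0,0],0]]' ;python3 - <<'E'
from h import *
rel([510,-230,149],[.995,-.1,0])
S=cap('side','s14');T=cap('top','t14')
np.set_printoptions(precision=1,suppress=True)
P={n:bot.spot_point('blue_head',n)[:1] for n in('side','top')};print(P, bot.spot_point('orange_head','side')[:1])
if all(P.values()): print(tri([ray(S,P['side'][0]['at']),ray(T,P['top'][0]['at'])]))
cv2.imwrite('pics/z14.png',np.hstack([cv2.resize(S['pixels'][280:400,210:330],(400,400),interpolation=cv2.INTER_CUBIC),cv2.resize(T['pixels'][160:280,370:490],(400,400),interpolation=cv2.INTER_CUBIC)]))
E
```

```text
clock: 18.12
ee_pos: [525.9, -118.9, 440.6]
eef_rot: [0.001, 0.745, 0.667, -0.001]
force: [0.2, -0.8, -0.4]
width: 0.2
t 18.12 grip [ 526.  -119.4  281.4] y [ 0.994 -0.111  0.001] z [ 0.    -0.003 -1.   ] w 0.2 F [ 0.2 -0.8 -0.4] q [ 1.04  0.44 -1.12  1.78  0.43  1.19 -0.31]
shift tool mm [-111.2   -3.7  132.8]
rotvec [ 0.001  0.003 -0.011]
rotvec [ 5.000e-03 -1.000e-03  3.131e+00]
{'side': [{'at': [341.7, 272.7], 'score': 0.67}], 'top': []} [{'at': [340.5, 271.1], 'score': 0.61}]
```

View pics/z14.png

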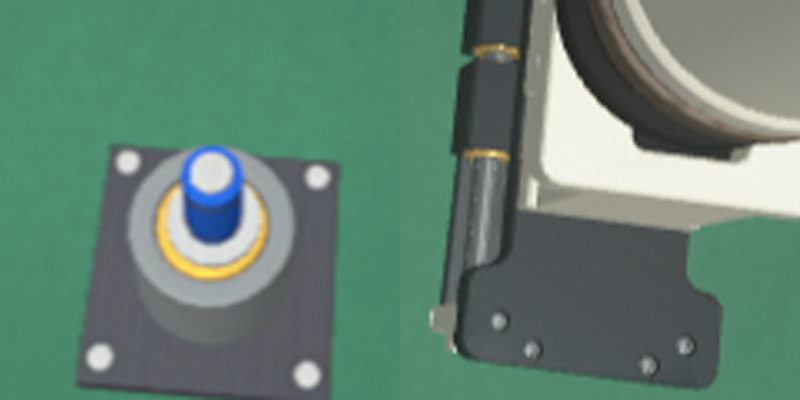

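```bash
python3 -m inch '[[[0.055,0,0],[0,0,0],0],[[0.055,0,0],[0,0,0],0],[[0.055,0,0],[0,0,0],0],[[0.055,0,0],[0,0,0],0],[[0,0,0],[0,0,0],0]]' ;python3 - <<'E'
from h import *
S=cap('side','s15');T=cap('top','t15')
np.set_printoptions(precision=1,suppress=True)
P={n:bot.spot_point('blue_head',n)[:1] for n in('side','top')};print(P)
if all(P.values()): print(tri([ray(S,P['side'][0]['at']),ray(T,P['top'][0]['at'])]))
cv2.imwrite('pics/z15.png',np.hstack([cv2.resize(S['pixels'][300:380,230:310],(400,400),interpolation=cv2.INTER_CUBIC),cv2.resize(T['pixels'][180:260,390:470],(400,400),interpolation=cv2.INTER_CUBIC)]))
E
```

```text
clock: 19.0
ee_pos: [553.8, 98.0, 437.9]
eef_rot: [-0.001, 0.751, 0.661, -0.001]
force: [0.5, 0.3, -0.2]
width: 0.6
{'side': [{'at': [342.4, 269.6], 'score': 0.77}], 'top': []}
```

View pics/z15.png

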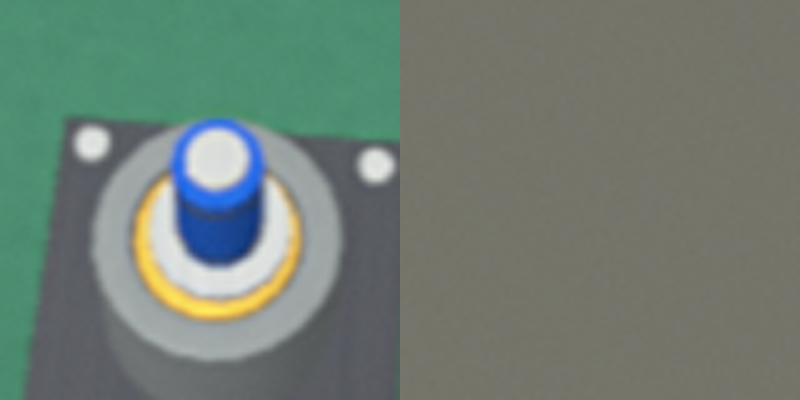

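View pics/s15.png

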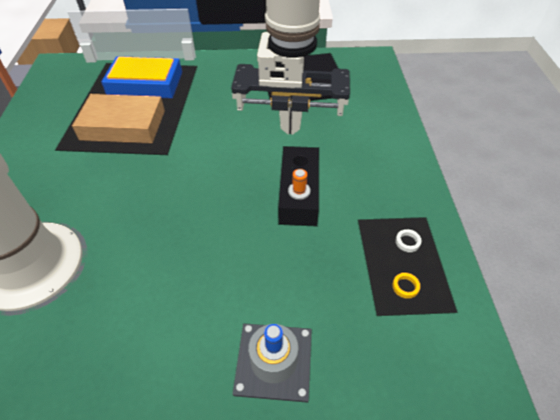

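```bash
python3 - <<'E'
from h import *
np.set_printoptions(precision=1,suppress=True)
S=bot.capture('side')
bb=lambda v:[None if q is None else k+(q+.5)/5-.5 for k,q in zip([230,230,300,300],v)]
med=lambda a:np.median([depthpt(S,(a[0]+i,a[1]+j)) for i in(-1,0,1) for j in(-1,0,1)],0)
print('button',med((331.5,273.5)),'flange',med((356.5,273)),'stand',depthpt(S,(369,273)),depthpt(S,(368,273)),depthpt(S,(346,252)),depthpt(S,(346,294)),'brass',depthpt(S,(362,273)))
# side-only circle fits (known radii): compare heights via row of centre
X=lambda z,r:None
for nm,r,o in(('stand',42,bb([92,343,None,360])),('brass',28,bb([134,301,None,321])),('flange',24,bb([150,287,None,300]))):
    for z in (58,60,62,64,66,68,70,72,76,80):
        a=np.linspace(0,2*np.pi,180);ci=np.c_[r*np.cos(a),r*np.sin(a),0*a]
        p=proj(S,ci+[508.3,-231.7,z]); print(nm,z,(p[:,1].max()-o[3]).round(2),end=' ; ')
    print()
E
```

```text
button [ 510.  -234.2  129.7] flange [ 507.7 -252.1   74.9] stand [ 507.2 -271.1   68.8] [ 507.2 -269.9   70. ] [ 473.  -231.1   68.7] [ 543.4 -234.4   69.3] brass [ 507.5 -259.3   67.9]
stand 58 1.33 ; stand 60 0.91 ; stand 62 0.48 ; stand 64 0.06 ; stand 66 -0.37 ; stand 68 -0.8 ; stand 70 -1.24 ; stand 72 -1.67 ; stand 76 -2.55 ; stand 80 -3.43 ; 
brass 58 0.6 ; brass 60 0.16 ; brass 62 -0.28 ; brass 64 -0.72 ; brass 66 -1.16 ; brass 68 -1.61 ; brass 70 -2.05 ; brass 72 -2.5 ; brass 76 -3.41 ; brass 80 -4.32 ; 
flange 58 2.4 ; flange 60 1.96 ; flange 62 1.52 ; flange 64 1.07 ; flange 66 0.62 ; flange 68 0.18 ; flange 70 -0.27 ; flange 72 -0.73 ; flange 76 -1.64 ; flange 80 -2.56 ;
```

```bash
python3 -m inch '[[[-0.055,0,0],[0,0,0],0],[[-0.055,0,0],[0,0,0],0],[[-0.055,0,0],[0,0,0],0],[[-0.055,0,0],[0,0,0],0],[[-0.055,0,0],[0,0,0],0],[[-0.055,0,-0.01],[0,0,0],0],[[-0.055,0,0],[0,0,0],0],[[-0.03,0,0],[0,0,0],0]]';  python3 -m inch '[[[0,0,0],[0,0,0],0],[[0,0,0],[0,0,0],0]]';python3 - <<'E'
from h import *
S=cap('side','s16');T=cap('top','t16')
np.set_printoptions(precision=1,suppress=True)
P={n:bot.spot_point('blue_head',n)[:1] for n in('side','top')};print(P)
if P['side'] and P['top']: print(tri([ray(S,P['side'][0]['at']),ray(T,P['top'][0]['at'])]))
print(bot.spot_point('orange_head','top')[:1])
cv2.imwrite('pics/z16.png',np.hstack([cv2.resize(S['pixels'][300:380,230:310],(400,400),interpolation=cv2.INTER_CUBIC),cv2.resize(T['pixels'][180:260,390:470],(400,400),interpolation=cv2.INTER_CUBIC)]))
E
```

```text
clock: 20.25
ee_pos: [487.4, -345.3, 449.2]
eef_rot: [0.002, 0.761, 0.649, -0.004]
force: [-0.7, 0.3, 0.3]
width: 0.5
clock: 20.5
ee_pos: [484.1, -350.7, 448.3]
eef_rot: [0.001, 0.764, 0.645, -0.004]
force: [-0.2, 0.4, -0.1]
width: 0.2
{'side': [], 'top': [{'at': [222.1, 439.8], 'score': 0.78}]}
[{'at': [175.3, 221.4], 'score': 0.61}]
```

View pics/z16.png

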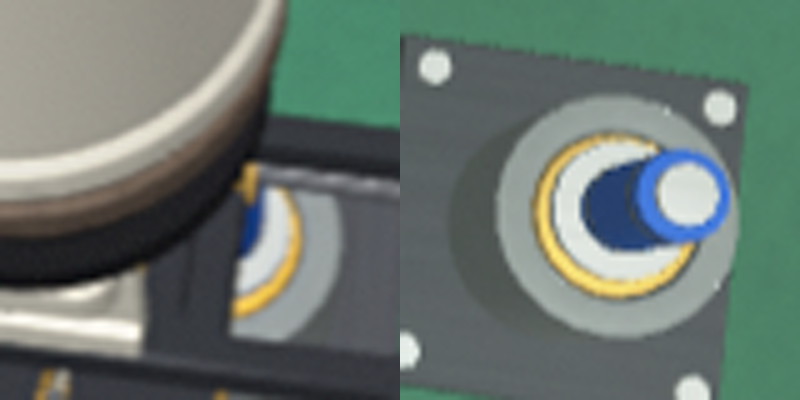

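```bash
python3 - <<'E'
from h import *
np.set_printoptions(precision=1,suppress=True)
T=bot.capture('top')
f=lambda x,y:(180+(y+.5)/5-.5,390+(x-400+.5)/5-.5)
for n,z,p in(('button',130,f(688,195)),('stand ctr',70,f(617.5,216)),('flange',76,f(624,212))):
    o,d=ray(T,p);print(n,o+d*(z-o[2])/d[2],depthpt(T,p))
print(depthpt(T,f(560,275)),depthpt(T,f(545,240)),bot.state()['qvel'])
E
```

```text
button [ 508.5 -228.9  130. ] [ 508.5 -229.   130. ]
stand ctr [ 507.4 -229.5   70. ] [ 503.6 -214.8  108.8]
flange [ 508.2 -229.5   76. ] [ 504.3 -214.8  114.4]
[ 487.1 -210.7   66.3] [ 498.6 -204.4   70.8] [ 0.  0.  0. -0.  0.  0. -0.]
```

Upright within about 1 mm over 60 mm, button at 130 mm (fully home). Handing in.

```bash
python3 -c "
from rig import bot
print(bot.sign_off())"
```

```text
the job is handed in; nothing more can be done
None
```

The blue arbor is seated upright in the socket with the brass sleeve pressed home, and the job was handed in after about 21 of the 51 s.

**What I did:** I lifted the arbor out of the rack with a 40 N grip and lowered it until the sleeve took its weight. I let go there, with the sleeve still standing proud. Then I pressed the tapping button down with the closed fingers. The force peaked at about 33 N when the sleeve bottomed out. Then I moved the arm clear.

**Last checks:**
- **Sleeve depth:** the button top is at 130 mm, which is what a fully home sleeve gives. In the top view the rim looks flush and concentric with the stand; in the side view the depth readings at the rim and on the stand's top are within about 2 mm.
- **Arbor position:** the button is about 1 mm from the socket axis in the top view, with negligible tilt.
- **Orange arbor:** it was still in its hole in the last full side view. In the last top view its detected position was within about a pixel of where it started.

**Disagreements between measurements:**
- Two-view triangulation read heights 6–8 mm too low compared with the depth map and the stated sizes, so I used depth and sizes for height.
- The side camera placed points about 3.5 mm off in y against the robot, and its button reading was about 2 mm off the stand's centre in x.
- The networks missed the blue head in several pictures, and once reported the blue one as orange.

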